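# Fit the battery pack and hold the backup unit's cover over its screw posts

## Task

Close up the open backup-power unit on the consulting-room desk: set the battery pack down (do not drop it) flat into the white cradle inside the unit and let it go, then pick up the metal cover plate by its handle and hold it level about one centimetre above the three brass posts, each hole centred over the threaded hole of its post, so that a colleague can start the screws. Finish while still holding the cover there in the air, touching neither posts nor battery; leave the other things on the desk where they are.

Things in the scene. Friction and masses are not known exactly. Their poses are not given: they have to be found in the camera images.
- chassis: The open unit, fixed: grey metal tray 190 (x) x 150 (y) mm, rim 14 mm high, floor 6 mm above the desk. Origin: centre of its underside, z up. Three brass posts 13 mm thick, tops 56 mm above the desk, at (72, 56), (72, -56) and (-74, 0) mm: two at the corners of the +x side, one mid of the -x side. White cradle between them; circuit board with parts up to 21 mm high at y = 32 to 68 mm.
- cradle (a point): Centre of the floor of the white battery cradle in the chassis, 6 mm above the desk, at (0, -20) mm in the chassis frame, axes as the chassis. The cradle is a rectangular wall inside 98 (x) x 54 (y) mm, 4 mm thick and 12 mm high above the floor, open above.
- post0 (a point): Top of the post at (72, 56) mm in the chassis frame: the mouth of its threaded hole (drawn as a dark dot 6 mm wide), 56 mm above the desk. Axes as the chassis. Belongs under hole0.
- post1 (a point): The same for the post at (72, -56) mm. Belongs under hole1.
- post2 (a point): The same for the post at (-74, 0) mm. Belongs under hole2.
- cover: Cover plate: bare metal, 176 (x) x 142 (y) x 5 mm, about 0.35 kg, flat on the desk. Origin: centre of its underside, z up. Three 10 mm through holes in the pattern of the posts: (72, 56), (72, -56), (-74, 0) mm. Dark bow handle over its middle (it balances there): bar 70 mm long (x), 12 mm thick (y), 26 to 40 mm above the underside, a leg at each end. Grip across its thickness.
- hole0 (a point): Centre of the hole at (72, 56) mm of the cover, on the underside.
- hole1 (a point): Centre of the hole at (72, -56) mm of the cover, on the underside.
- hole2 (a point): Centre of the hole at (-74, 0) mm of the cover, on the underside.
- battery: The battery pack: a black plastic brick 90 (x) x 46 (y) x 40 (z) mm, about 0.4 kg, with a grey patch on top, lying flat on the desk. Origin: centre of its underside. Either way round fits the cradle.
- swabs: Bystander: blue cardboard swab box 80 x 150 x 55 mm. Origin: centre of its underside.
- meter: Bystander: white hand-held meter with a small screen, 95 x 55 x 20 mm. Origin: centre of its underside.
- screwdish: Bystander: round steel dish 80 mm across, 25 mm high. Origin: centre of its underside.
- driver: Bystander: screwdriver with a black handle 95 mm long, 26 mm thick, and a 100 mm blade, lying along its x. Origin: where blade meets handle, on the desk.

How it is judged (in metres and radians):
On the way, in this order (a step that is already met when the one before it is completed fails the run):
1. the battery pack lies flat in the cradle, let go (x of battery in the frame of cradle between -0.006 and 0.006 m and y of battery in the frame of cradle between -0.006 and 0.006 m and z of battery in the frame of cradle below 0.003 m and angle between battery's own z axis and vertical below 0.06 rad and angle between the x axis of battery and the x axis of chassis, either way round below 0.2 rad and contact force between battery and the fingers below 0.05 N and linear speed of battery below 0.02 m/s), for 0.2 s.
2. the cover is held level above the posts with its holes over theirs (horizontal distance between hole0 and post0 below 0.004 m and z of hole0 in the frame of post0 between 0.003 and 0.02 m and horizontal distance between hole1 and post1 below 0.004 m and z of hole1 in the frame of post1 between 0.003 and 0.02 m and horizontal distance between hole2 and post2 below 0.004 m and z of hole2 in the frame of post2 between 0.003 and 0.02 m and contact force between cover and the fingers above 1 N and contact force between cover and chassis below 0.1 N and contact force between cover and battery below 0.1 N and linear speed of cover below 0.02 m/s), for 0.2 s.
At the end, for the whole second after the job is handed in: The battery pack lies flat in its cradle (within 6 mm of its middle), untouched by the fingers; the fingers hold the cover still, touching neither chassis nor battery, each hole within 4 mm (sideways) of the threaded hole of its post and 3 to 20 mm above it (all of step 2 and x of battery in the frame of cradle between -0.006 and 0.006 m and y of battery in the frame of cradle between -0.006 and 0.006 m and z of battery in the frame of cradle below 0.003 m and angle between battery's own z axis and vertical below 0.06 rad and angle between the x axis of battery and the x axis of chassis, either way round below 0.2 rad and contact force between battery and the fingers below 0.05 N); the arm keeps its last pose, push and grip.
It fails at once if the bystander swabs is moved more than 25 mm (distance of swabs from where it was at the start of the episode above 0.025 m).
It fails at once if the bystander meter is moved more than 25 mm (distance of meter from where it was at the start of the episode above 0.025 m).
It fails at once if the bystander screwdish is moved more than 25 mm (distance of screwdish from where it was at the start of the episode above 0.025 m).
It fails at once if the bystander driver is moved more than 25 mm (distance of driver from where it was at the start of the episode above 0.025 m).
It fails at once if the battery pack is let go more than 25 mm above the cradle floor (dropped) (contact force between battery and the fingers below 0.01 N and z of battery in the frame of cradle above 0.025 m).
It also fails if it takes over 64 s, if anything falls off the work surface, if the arm or the gripper's body presses on something with over 40 N, if the wrist force passes 120 N, or if a joint passes its speed limit or range.

## Robot

A 6-joint arm with a two-finger parallel gripper is mounted at the origin on the work surface. World frame = base frame: x ahead of the robot, y to its left, z up, the work surface at z = 0. Lengths are in mm, angles in rad, forces in N, time in s.
With the tool pointing down it reaches from about 350 to 875 mm from the base axis. Payload 4.2 kg.
Tool frame: the origin (TCP) lies at the very end of the fingers, on their centre line; the grasp point (between the pads) lies 19 mm behind it; z points along the fingers, y is the line along which they close (so a half turn about z gives the same grasp; the last joint's range is limited). The gripper opens to 85 mm and grips with 20 to 120 N. Pads are 22 mm wide; open, the fingers measure 114 mm over their backs; the gripper's body (76 mm by 85 mm) begins 54 mm behind the grasp point. The pads swing forward as they close: fully open they stand 13 mm farther back than shut.
Start: joints at [-1.021, 0.385, 0.008, 0, -1.194, -0.259], TCP at [179.215, -598.733, 231.312] pointing down, gripper open.
Joint ranges: [-3.14, 3.14], [-1.21, 2.06], [-1.07, 1.41], [-3.16, 2.05], [-2.99, -0.16], [-3.1, 3.1]. Speed limits (rad/s): [2.79, 2.79, 3.14, 3.14, 3.14, 3.14].

## Interface

Orientations are given as a unit quaternion [x, y, z, w].
In Python, from bench import arm, viewer gives the robot as it stands. The module is installed in compiled form; this text tells all that it offers.
- The arm moves only by the tool step_hand, called after "Request:" as name(argument=value, ...) on one line, values as JSON. Schema: {"type":"object","properties":{"deltas":{"type":"array","items":{"type":"array","items":{"type":"number"},"minItems":6,"maxItems":6},"minItems":1,"maxItems":10},"finger_gap":{"type":"number"},"only":{"type":"string"},"quiet":{"type":"boolean"},"lines":{"type":"string"}},"required":["deltas"],"additionalProperties":false}. deltas is a list of rows, 1 to 10 of them, each of 6 numbers: dx, dy, dz in mm, then a rotation vector rx, ry, rz in rad; each row is the pose to reach, as a shift and turn from the pose commanded when the call began, along the tool's axes at that moment; what a row does not reach only later rows make up. A row lasts 1/10 s, in which the tool goes at most 50 mm and 0.15 rad, less where a joint would pass 70% of its speed; a pose out of reach is approached as far as the arm can. finger_gap is the finger opening in mm, set as the call begins (left out keeps the last). The fingers move at their own pace and stop on an object; the grip force is fixed at half the most. Time passes only in rows, so rows that do not move let the fingers close. The tool returns the time, the measured TCP pose, the force, the opening and the grip force at its end. only (a regular expression) keeps the lines of the reply that match it, lines (a string "A,B") keeps lines A to B, and quiet returns only ok. Input that does not fit is refused with a message, and nothing moves.
- arm.read_state(): the state, without advancing time (a new reading comes with each control period).
- viewer.get_image(name): name is "scene" or "top" or "wrist"; returns (picture, depth): 420x560x3 uint8, blue, green, red; 420x560 float32, mm along the optical axis (not along the pixel's ray), 0 where there is no reading.
- viewer.get_calibration(name): a dict with "K" (3x3 intrinsics, pixels), "rvec" (rotation vector, rad) and "tvec" (3), from world to camera coordinates, as OpenCV has them. Camera axes: x right, y down, z forward; pixel columns grow to the right and rows downward; lengths in mm; the calibration is good to about 2 mm. A picture is of the moment at which its call begins: read the wrist's pose just before it. get_calibration takes no time and is no camera call; for the wrist camera it gives the pose at the moment of the call.
- arm.job_done(): hands the job in; it is judged then, once.
The state is a dict: "clock": time; "joints": joint angles; "joint_vel": joint speeds; "joint_efforts": joint torques, N m; "position": TCP position; "ee_rot": TCP orientation; "contact_force": force on the tool from outside, world axes, zero at the start; "wrist_torque": the same for the moment, N m; "gripper_width": finger opening in mm; "grasp_force": force on a finger pad.
Only numpy, scipy, OpenCV 4.12 (cv2) and the standard library are available. Lean on these libraries where they do the work, as an engineer would, in place of code of your own. Each camera call takes 0.05 s, during which the arm holds its last target. There are 200 camera calls.

## Working session

There is one attempt and no reset: what is moved stays moved. The work goes in short steps, Python scripts to look and compute and a tool call to move; the robot and the scene stay as the last step left them, time stands still between calls to the robot, and variables do not carry over. Pictures are saved under pics/ and viewed, at most 10 in all, crops included, and the job is handed in when it is done.

```bash
mkdir -p pics
```

Run:
```python
from bench import arm, viewer
import cv2,numpy as np
for n in("top","scene"):
    im,d=viewer.get_image(n); cv2.imwrite(f"pics/{n}0.png",im); np.savez(f"{n}0.npz",im=im,d=d)
    c=viewer.get_calibration(n); print(n,c["K"].tolist(),c["rvec"],c["tvec"])
s=arm.read_state(); print(s["clock"],s["position"],s["ee_rot"])
```

```text
top [[471.96643818347377, 0.0, 275.7127288941593], [0.0, 471.96643818347377, 203.85685407811437], [0.0, 0.0, 1.0]] [ 2.23901608 -2.1845473   0.06922924] [-21.20159823 576.50050071 955.5671065 ]
scene [[505.70961221029313, 0.0, 274.6410772974671], [0.0, 505.70961221029313, 209.10795246389688], [0.0, 0.0, 1.0]] [ 1.03383124  2.52518669 -0.93969444] [ 426.77049945 -263.86999493 1466.651239  ]
0.1 [ 179.06208395 -598.25490247  230.31117341] [-1.44782675e-01  9.89462978e-01  9.77664089e-04 -1.89022509e-04]
```

View pics/top0.png

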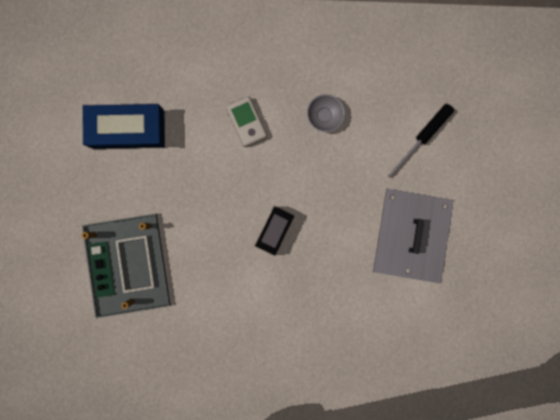

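The top view shows the chassis at left (posts at about (85,236), (142,226) and (125,305), cradle at (135,264)). The battery is at (275,231), and the cover is at (413,236) with its handle at (418,236). Next I'll measure these from the depth.

Create h.py:
```python
import numpy as np,cv2
from scipy.spatial.transform import Rotation as R
from bench import arm,viewer
def cloud(d,c):
    K=c["K"];v,u=np.mgrid[:d.shape[0],:d.shape[1]]
    p=np.stack([(u-K[0,2])/K[0,0]*d,(v-K[1,2])/K[1,1]*d,d],-1)
    return (p-np.ravel(c["tvec"]))@cv2.Rodrigues(np.ravel(c["rvec"]))[0]
def at_z(uv,z,c):
    K=c["K"];M=cv2.Rodrigues(np.ravel(c["rvec"]))[0];o=-M.T@np.ravel(c["tvec"])
    uv=np.atleast_2d(uv).astype(float)
    r=np.c_[(uv-K[:2,2])/[K[0,0],K[1,1]],np.ones(len(uv))]@M
    return o+r*((z-o[2])/r[:,2])[:,None]
def rect(P): 
    (c,s,a)=cv2.minAreaRect(P[:,:2].astype(np.float32)); return np.round(c,1),np.round(s,1),round(a,1)
def fit(model,meas):  # 2D rigid: origin xy, yaw, residuals
    m=np.array(model,float);q=np.array(meas)[:,:2];a=m-m.mean(0);b=q-q.mean(0)
    th=np.arctan2((a[:,0]*b[:,1]-a[:,1]*b[:,0]).sum(),(a*b).sum());Q=np.array([[np.cos(th),-np.sin(th)],[np.sin(th),np.cos(th)]])
    t=q.mean(0)-Q@m.mean(0); return t,th,np.linalg.norm(m@Q.T+t-q,axis=1)
PAT=[(72,56),(72,-56),(-74,0)]
def tool(delta): # world vector -> tool axes
    s=arm.read_state();return R.from_quat(s["ee_rot"]).inv().apply(delta)
```

Run:
```python
from h import *
f=np.load("top0.npz");im,d=f["im"],f["d"];c=viewer.get_calibration("top");P=cloud(d,c)
def box(x0,x1,y0,y1,zl,zh):
    s=P[y0:y1,x0:x1].reshape(-1,3);return s[(s[:,2]>zl)&(s[:,2]<zh)]
print("desk z",np.median(P[330:350,200:260,2]))
print("batt",rect(box(245,305,200,265,33,50)),np.median(box(262,288,215,245,0,60)[:,2]))
print("handle",rect(box(400,435,205,265,30,50)))
print("plate",rect(box(365,460,180,290,2.5,8)))
print("cover patch",np.median(P[250:262,385:405,2]))
hsv=cv2.cvtColor(im,cv2.COLOR_BGR2HSV)
W=[]
for (u,v) in [(85,236),(142,226),(125,305)]:
    s=P[v-6:v+7,u-6:u+7].reshape(-1,3);t=s[s[:,2]>50];print("post",t.mean(0).round(1),len(t))
    W.append(t.mean(0))
for n,(x0,x1,y0,y1) in dict(swabs=(70,180,95,160),meter=(220,275,90,155),dish=(300,355,85,140),drv=(380,460,95,185)).items():
    print(n,rect(box(x0,x1,y0,y1,6,80)))
cv2.imwrite("pics/crop.png",np.hstack([cv2.resize(im[175:295,360:470],None,fx=4,fy=4,interpolation=2)[:480,:400],cv2.resize(im[205:325,75:175],None,fx=4,fy=4,interpolation=2)]))
for perm in ([0,1,2],[1,0,2]): print(fit(PAT,[W[i] for i in perm]))
H=at_z([(392,198),(445,206),(408,271)],5,c)
for perm in ([0,1,2],[1,0,2]): print(fit(PAT,H[perm]))
```

```text
desk z -1.5312947404929949
batt (array([523.5,  -4.3]), array([45.8, 89.9]), 65.6) 38.79465478653941
handle (array([ 519.2, -293.3]), array([13.7, 69. ]), 80.9)
plate (array([ 523.1, -291.5]), array([221.6, 195.5]), 1.2)
cover patch 3.8389785983060034
post [506.4 362.7  54.3] 38
post [527.1 240.7 101.1] 39
post [373.  281.6  53.9] 38
swabs (array([725.3, 302.6]), array([ 81.4, 151.7]), 2.7)
meter (array([746.7,  58.4]), array([95.6, 54.9]), 25.7)
dish (array([ 766.1, -103.6]), array([78. , 77.2]), 36.8)
drv (array([ 714.1, -299.8]), array([ 25.7, 193.8]), 50.1)
(array([445.74858281, 291.57507042]), np.float64(0.14841757000046968), array([5.62407752, 6.40614083, 1.12097863]))
(array([445.63484076, 292.44813196]), np.float64(0.1106822100166094), array([116.47293869, 119.21116716,   2.79864193]))
(array([ 517.57033838, -294.02387408]), np.float64(-0.13506884643581857), array([1.11114152, 0.27543331, 1.04287729]))
(array([ 517.62980989, -293.61359871]), np.float64(-0.15283607948370845), array([111.35743287, 112.6086945 ,   1.55149651]))
```

View pics/crop.png

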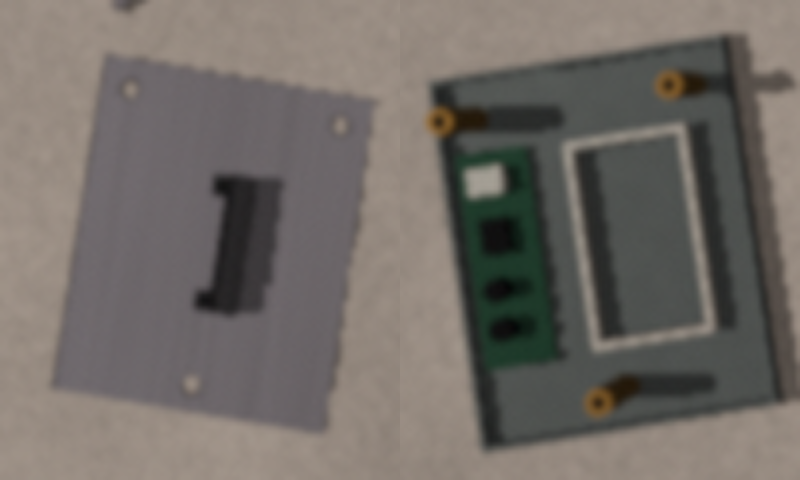

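The crop shows the post mouths at top-view px (85,235.2), (142.2,226) and (124.8,305.5), and the cover holes at (392.5,197.2), (445,206.2) and (407.8,271). I'll refit from these and plan the battery grasp.

Run:
```python
from h import *
f=np.load("top0.npz");c=viewer.get_calibration("top");P=cloud(f["d"],c)
k=lambda x0,y0,L:[((x+.5)/4-.5+x0,(y+.5)/4-.5+y0) for x,y in L]
W=at_z(k(75,205,[(40,121),(269,84),(199,402)]),54.4,c);H=at_z(k(360,175,[(130,89),(340,125),(191,384)]),3.4,c)
print("chassis",fit(PAT,W));print("cover",fit(PAT,H))
t,th,_=fit(PAT,W);print("cradle",t+R.from_euler('z',th).as_matrix()[:2,:2]@[0,-20])
print(P[219:235,136:150,2].round(0).astype(int)[::2])
s=arm.read_state();print(s["position"],tool(np.array([523.5,-4.3,230])-s["position"]))
e=R.from_quat(s["ee_rot"]).as_matrix();print("tool y yaw",np.degrees(np.arctan2(e[1,1],e[0,1])))
```

```text
chassis (array([445.20663218, 294.5348652 ]), np.float64(0.1840119686557488), array([0.33110182, 0.28627832, 0.06862126]))
cover (array([ 518.72147209, -293.66568944]), np.float64(-0.1456938164404527), array([0.40420023, 0.24639624, 0.31584247]))
cradle [448.86613762 274.87251489]
[[  2   4   7   3   6   2   4   3   1   7   4   3   4   3]
 [  5   6   5   2   6   3   5   6   8   6   3   4   6   6]
 [  2   3   3   7  54  54  55  56  50  46  37  30  21  17]
 [  4   7   6  55  51  52  56 978  54  51  46 978  31  21]
 [  6   8   4  55  52  55  54  54  52  50  42  36  28  19]
 [  3   4   3   5   8   5   4   7   5   4   3   7   4   6]
 [  1   3   8   3   7   4   2   5   5   5   6   6   4   6]
 [  3   2   5   1   4   3   3   3   6   2   3   4   4   2]]
[ 179.06208395 -598.25490247  230.31117341] [-500.17441817  470.36593087    1.20145181]
tool y yaw 106.64939229931385
```

Request:
step_hand(deltas=[[-50, 47, 0, 0, 0, 0.1], [-100, 94, 0, 0, 0, 0.2], [-150, 141, 0, 0, 0, 0.3], [-200, 188, 0, 0, 0, 0.4], [-250, 235, 0, 0, 0, 0.5], [-300, 282, 0, 0, 0, 0.6], [-350, 329, 0, 0, 0, 0.717], [-400, 376, 0, 0, 0, 0.717], [-450, 423, 0, 0, 0, 0.717], [-500, 470, 0, 0, 0, 0.717]], finger_gap=85)

```text
clock: 1.1
position: [429.3, -166.1, 231.3]
ee_rot: [0.211, 0.977, 0.0, -0.0]
contact_force: [1.8, -0.7, 0.2]
gripper_width: 85.0
grasp_force: 0.0
```

Run:
```python
from h import *
s=arm.read_state();print(s["position"],s["joints"],tool(np.array([523.5,-4.3,230])-s["position"]))
```

```text
[ 429.33133949 -166.08965712  231.2915295 ] [-1.46792966e-02  1.01061143e-01 -3.75818040e-01 -1.14530865e-04
 -1.09392164e+00 -1.98216110e+00] [-18.87788569 186.24503517   1.30771869]
```

Request:
step_hand(deltas=[[0, 0, 0, 0, 0, 0], [0, 0, 0, 0, 0, 0]])

```text
clock: 1.3
position: [429.1, -167.0, 230.9]
ee_rot: [0.21, 0.978, -0.0, -0.001]
contact_force: [-0.7, -0.3, 0.7]
gripper_width: 85.1
grasp_force: 0.0
```

Run:
```python
from h import *
s=arm.read_state();print(s["position"],s["joint_vel"].round(2),tool(np.array([523.5,-4.3,150])-s["position"]))
e=R.from_quat(s["ee_rot"]).as_matrix();print("tool y yaw",np.degrees(np.arctan2(e[1,1],e[0,1])))
```

```text
[ 429.14178925 -166.95951404  230.94195669] [-0.05 -0.   -0.01  0.   -0.    0.  ] [-19.29507839 187.08597123  80.86859165]
tool y yaw 65.74494564604198
```

Request:
step_hand(deltas=[[-4, 40, 0, 0, 0, 0], [-8, 80, 10, 0, 0, 0], [-12, 120, 30, 0, 0, 0], [-16, 155, 55, 0, 0, 0], [-19, 187, 80, 0, 0, 0], [-19, 187, 80, 0, 0, 0], [-19, 187, 80, 0, 0, 0], [-19, 187, 80, 0, 0, 0]])

```text
clock: 2.1
position: [523.5, -7.1, 151.9]
ee_rot: [0.212, 0.977, 0.0, 0.0]
contact_force: [-0.1, 0.2, 0.6]
gripper_width: 85.0
grasp_force: 0.0
```

Run:
```python
from h import *
s=arm.read_state();print(s["position"],tool(np.array([523.5,-4.3,14])-s["position"]))
im,d=viewer.get_image("wrist");c=viewer.get_calibration("wrist");cv2.imwrite("pics/w1.png",im);np.savez("w1.npz",im=im,d=d)
P=cloud(d,c).reshape(-1,3);b=P[(P[:,2]>34)&(P[:,2]<46)&(np.hypot(P[:,0]-523,P[:,1]+4)<70)];print(rect(b),np.median(b[:,2]))
```

```text
[523.50405751  -7.10660378 151.8602183 ] [  1.24563733   2.52660317 137.86000688]
(array([521.6,  -3.7]), array([46.1, 89.2]), 65.3) 40.11393428871753
```

View pics/w1.png

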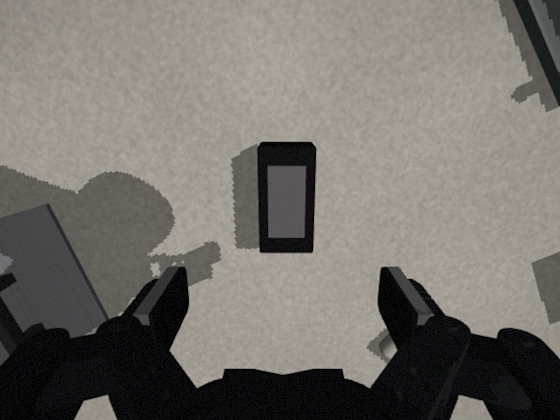

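The wrist view shows the battery at (287,197), upright between the open fingers and aligned with them. I'll descend onto it.

Request:
step_hand(deltas=[[2.6, 2.2, 20, 0, 0, 0], [2.6, 2.2, 50, 0, 0, 0], [2.6, 2.2, 80, 0, 0, 0], [2.6, 2.2, 105, 0, 0, 0], [2.6, 2.2, 125, 0, 0, 0], [2.6, 2.2, 138, 0, 0, 0], [2.6, 2.2, 138, 0, 0, 0], [2.6, 2.2, 138, 0, 0, 0]], finger_gap=85)

```text
clock: 2.95
position: [522.7, -3.2, 14.3]
ee_rot: [0.212, 0.977, 0.0, 0.001]
contact_force: [0.5, -0.2, 0.7]
gripper_width: 84.8
grasp_force: 0.0
```

Request:
step_hand(deltas=[[0, 0, 0, 0, 0, 0], [0, 0, 0, 0, 0, 0], [0, 0, 0, 0, 0, 0], [0, 0, 0, 0, 0, 0], [0, 0, 0, 0, 0, 0], [0, 0, 0, 0, 0, 0], [0, 0, 0, 0, 0, 0], [0, 0, 0, 0, 0, 0]], finger_gap=30)

```text
clock: 3.75
position: [522.8, -2.5, 14.4]
ee_rot: [0.211, 0.977, 0.0, 0.001]
contact_force: [-1.1, -0.3, 5.8]
gripper_width: 45.0
grasp_force: 64.1
```

Request:
step_hand(deltas=[[0, 0, -10, 0, 0, 0], [0, 0, -30, 0, 0, 0], [0, 0, -60, 0, 0, 0], [0, 0, -90, 0, 0, 0], [0, 0, -110, 0, 0, 0], [0, 0, -110, 0, 0, 0], [0, 0, -110, 0, 0, 0]])

```text
clock: 4.45
position: [521.1, -2.6, 122.6]
ee_rot: [0.212, 0.977, 0.0, -0.001]
contact_force: [-0.2, 0.5, -4.7]
gripper_width: 44.6
grasp_force: 63.0
```

Request:
step_hand(deltas=[[20, 24, 0, 0, 0, -0.07], [40, 49, 0, 0, 0, -0.14], [60, 73, 0, 0, 0, -0.21], [80, 98, 0, 0, 0, -0.28], [100, 122, 0, 0, 0, -0.35], [120, 146, 0, 0, 0, -0.42], [140, 171, 0, 0, 0, -0.49], [160, 195, 0, 0, 0, -0.55], [175, 213, 0, 0, 0, -0.61], [182, 222, 0, 0, 0, -0.61]])

```text
clock: 5.45
position: [446.7, 275.7, 121.1]
ee_rot: [-0.093, 0.996, -0.001, -0.002]
contact_force: [-0.9, -0.5, -4.3]
gripper_width: 44.9
grasp_force: 63.0
```

Request:
step_hand(deltas=[[0, 0, 0, 0, 0, 0], [0, 0, 0, 0, 0, 0], [0, 0, 0, 0, 0, 0]])

```text
clock: 5.75
position: [448.0, 273.5, 122.6]
ee_rot: [-0.091, 0.996, -0.001, -0.001]
contact_force: [0.6, 0.5, -3.9]
gripper_width: 44.6
grasp_force: 63.0
```

Run:
```python
from h import *
s=arm.read_state();print(s["position"],tool(np.array([448.9,274.9,s["position"][2]])-s["position"]))
e=R.from_quat(s["ee_rot"]).as_matrix();print("tool y yaw",np.degrees(np.arctan2(e[1,1],e[0,1])))
o=[]
for n in("top","wrist"):
    im,d=viewer.get_image(n);c=viewer.get_calibration(n);np.savez(n+"2.npz",im=im,d=d,K=c["K"],rvec=c["rvec"],tvec=c["tvec"]);o.append(im)
cv2.imwrite("pics/w2.png",np.hstack([o[1],cv2.resize(o[0][195:335,60:180],None,fx=3,fy=3)[:,120:]])[:600,:800])
```

```text
[447.98046109 273.51334139 122.62076495] [-1.15553473  1.19712276 -0.0032394 ]
tool y yaw 100.43769360389217
```

View pics/w2.png

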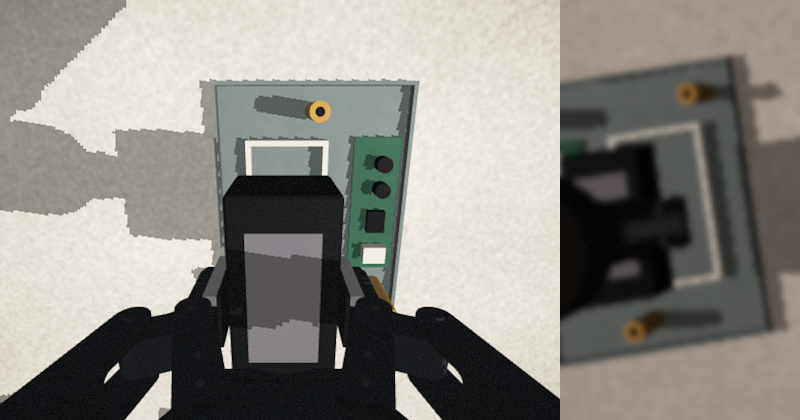

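The wrist view shows the held battery with its grey patch at (284,298), the cradle behind it (far wall near row 144) and post2 at (320,112). I'll measure the battery against the cradle in this picture.

Run:
```python
from h import *
f=np.load("wrist2.npz");c={k:f[k] for k in("K","rvec","tvec")};P=cloud(f["d"],c);d=f["d"]
print("post2 wrist",at_z((319.5,111.5),56,c),"expected top",np.array([445.2,294.5])+R.from_euler('z',.184).as_matrix()[:2,:2]@[-74,0])
s=arm.read_state();T=R.from_quat(s["ee_rot"]);L=T.inv().apply(P.reshape(-1,3)-s["position"]).reshape(P.shape) # tool frame
print("front col x=285, tool xyz:");[print(r,L[r,285].round(1),P[r,285].round(1)) for r in range(136,240,6)]
b=(abs(P[...,2]-148)<5)&(np.hypot(L[...,0],L[...,1])<60);b[:,:222]=0;b[:,345:]=0
print(np.median(P[b][:,2]),"x range",np.percentile(L[b][:,0],[.3,99.7]),"y range",np.percentile(L[b&(np.arange(420)[:,None]<255)][:,1],[.5,99.5]))
h=(f["im"].min(2)>90)&b;r=np.argwhere(h);print("patch",r.min(0),r.max(0),"toolx",np.percentile(L[h][:,0],[.5,99.5]),"tooly",np.percentile(L[h][:,1],[.5,99.5]))
```

```text
post2 wrist [[371.55952879 282.71078132  56.        ]] expected top [372.44914178 280.9607006 ]
front col x=285, tool xyz:
136 [ 55.   2. 118.] [393.7 265.7   5.2]
142 [ 51.4   2.  107.5] [397.3 266.3  15.6]
148 [ 45.8   2.  117.7] [402.8 267.4   5.4]
154 [ 41.2   2.1 117.3] [407.3 268.2   5.8]
160 [ 36.3   2.1 118.4] [412.1 269.1   4.7]
166 [ 31.6   2.1 117.7] [416.7 270.    5.4]
172 [ 27.    2.1 116.6] [421.3 270.8   6.5]
178 [45.2  1.2  5.6] [403.6 266.8 117.5]
184 [45.1  1.1 -6.5] [403.7 266.7 129.6]
190 [ 44.9   1.1 -16.1] [403.9 266.7 139.2]
196 [ 44.5   1.  -23.8] [404.4 266.7 147. ]
202 [ 42.7   1.  -25.6] [406.1 267.  148.7]
208 [ 40.    1.  -24.5] [408.8 267.5 147.6]
214 [ 38.1   1.  -26. ] [410.6 267.9 149.1]
220 [ 35.6   1.  -25.6] [413.1 268.3 148.7]
226 [ 32.7   1.  -24.3] [415.9 268.8 147.4]
232 [ 30.    1.  -23.6] [418.6 269.3 146.7]
238 [ 28.2   1.  -25.3] [420.3 269.7 148.4]
148.39874895527055 x range [-35.11102312  45.15407641] y range [-22.46041678  22.65219344]
patch [234 227] [367 338] toolx [-30.12626691  30.03728318] tooly [-22.58959097  15.15444776]
```

Run:
```python
from h import *
f=np.load("wrist2.npz");c={k:f[k] for k in("K","rvec","tvec")};P=cloud(f["d"],c)
s=arm.read_state();T=R.from_quat(s["ee_rot"])
w=((f["im"].min(2)>150));w[:135]=0;w[175:]=0;w[:,:225]=0;w[:,345:]=0
for r in range(142,174,4):
    k=np.flatnonzero(w[r]);e=at_z([(k[0]-.5,r),(k[-1]+.5,r)],18,c);t=T.inv().apply(e-s["position"]);print(r,k[0],k[-1],t[:,:2].round(1).tolist(),t[:,1].mean().round(2))
k=np.flatnonzero(w[:160,285]);print(k[[0,-1]],T.inv().apply(at_z([(285,k[0]-.5),(285,k[-1]+.5)],18,c)-s["position"]).round(1))
```

```text
142 245 329 [[51.7, -28.1], [51.7, 35.0]] 3.44
146 245 328 [[48.8, -28.2], [48.7, 34.4]] 3.07
150 245 328 [[45.8, -28.3], [45.8, 34.5]] 3.08
154 245 328 [[42.8, -28.4], [42.8, 34.6]] 3.09
158 245 328 [[39.8, -28.5], [39.8, 34.7]] 3.1
162 246 328 [[36.8, -27.9], [36.8, 34.9]] 3.49
166 246 327 [[33.8, -28.0], [33.7, 34.2]] 3.12
170 246 328 [[30.7, -28.1], [30.7, 35.1]] 3.51
[140 146] [[ 53.5   1.9 105.1]
 [ 48.4   2.  105.1]]
```

Request:
step_hand(deltas=[[-0.2, 2.9, 10, 0, 0, 0], [-0.2, 2.9, 30, 0, 0, 0], [-0.2, 2.9, 50, 0, 0, 0], [-0.2, 2.9, 65, 0, 0, 0], [-0.2, 2.9, 75, 0, 0, 0], [-0.2, 2.9, 82, 0, 0, 0], [-0.2, 2.9, 82, 0, 0, 0], [-0.2, 2.9, 82, 0, 0, 0], [-0.2, 2.9, 82, 0, 0, 0]])

```text
clock: 6.75
position: [448.4, 278.2, 42.1]
ee_rot: [-0.092, 0.996, 0.001, 0.001]
contact_force: [0.1, 0.5, -4.5]
gripper_width: 44.9
grasp_force: 63.0
```

Run:
```python
from h import *
s=arm.read_state();print(s["position"])
im,d=viewer.get_image("wrist");c=viewer.get_calibration("wrist");T=R.from_quat(s["ee_rot"])
L=lambda uv,z:T.inv().apply(at_z(uv,z,c)-s["position"]).round(1)
w=im.min(2)>150
w[:100]=0;w[175:]=0;w[:,:225]=0;w[:,355:]=0
for r in range(130,175,5):
    k=np.flatnonzero(w[r])
    if len(k): t=L([(k[0]-.5,r),(k[-1]+.5,r)],18);print(r,k[0],k[-1],t[:,:2].tolist(),t[:,1].mean())
for u in (260,285):
    k=np.flatnonzero(w[:,u])
    if len(k): print(u,k[[0,-1]],L([(u,k[0]-.5),(u,k[-1]+.5)],18))
cv2.imwrite("pics/w3.png",im)
```

```text
[448.39523558 278.17265294  42.08060408]
130 267 353 [[65.6, -7.8], [65.6, 35.1]] 13.65
135 307 354 [[63.2, 12.0], [63.1, 35.8]] 23.9
140 291 354 [[60.7, 4.0], [60.7, 35.9]] 19.95
145 243 354 [[58.3, -19.9], [58.2, 36.1]] 8.100000000000001
150 338 353 [[55.8, 27.7], [55.8, 35.8]] 31.75
155 225 353 [[53.3, -29.2], [53.3, 35.9]] 3.3499999999999996
160 225 354 [[50.8, -29.3], [50.7, 36.6]] 3.6500000000000004
165 225 353 [[48.2, -29.5], [48.2, 36.2]] 3.3500000000000014
170 225 354 [[45.7, -29.6], [45.6, 36.9]] 3.6499999999999986
260 [128 161] [[ 66.8 -11.   24. ]
 [ 50.  -11.4  24. ]]
285 [153 161] [[54.5  1.3 24. ]
 [50.   1.3 24. ]]
```

View pics/w3.png

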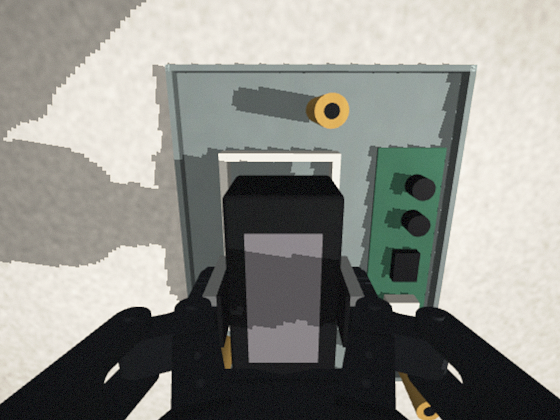

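The wrist view shows the far cradle wall at row 157 (cols 219–341) and the battery centred on it to about 1 mm, which I'll correct while lowering.

Request:
step_hand(deltas=[[0.5, -0.5, 4, 0, 0, 0], [1, -1, 8, 0, 0, 0], [1, -1, 12, 0, 0, 0], [1, -1, 16, 0, 0, 0], [1, -1, 19, 0, 0, 0], [1, -1, 19, 0, 0, 0], [1, -1, 19, 0, 0, 0]])

```text
clock: 7.5
position: [447.1, 276.6, 22.2]
ee_rot: [-0.092, 0.996, -0.0, -0.0]
contact_force: [0.5, 0.4, -4.6]
gripper_width: 44.9
grasp_force: 63.0
```

Request:
step_hand(deltas=[[0, 0, 1, 0, 0, 0], [0, 0, 1.5, 0, 0, 0], [0, 0, 1.5, 0, 0, 0]])

```text
clock: 7.8
position: [447.1, 276.5, 20.8]
ee_rot: [-0.092, 0.996, 0.0, 0.0]
contact_force: [-0.1, -0.3, -4.1]
gripper_width: 44.8
grasp_force: 63.0
```

Weight still hangs on the tool (−4.1 N), so it isn't on the floor yet. I'll go on down in small steps.

Request:
step_hand(deltas=[[0, 0, 0.5, 0, 0, 0], [0, 0, 0.5, 0, 0, 0], [0, 0, 0.5, 0, 0, 0]], only="pos|con")

```text
position: [447.1, 276.6, 20.5]
contact_force: [-0.6, -0.5, -3.1]
```

Request:
step_hand(deltas=[[0, 0, 0.5, 0, 0, 0], [0, 0, 0.5, 0, 0, 0], [0, 0, 0.5, 0, 0, 0]], only="pos|con")

```text
position: [447.1, 276.6, 20.5]
contact_force: [-2.1, -0.5, 4.9]
```

The battery is touching the floor. I'll release it.

Request:
step_hand(deltas=[[0, 0, 0, 0, 0, 0], [0, 0, 0, 0, 0, 0], [0, 0, 0, 0, 0, 0], [0, 0, 0, 0, 0, 0], [0, 0, 0, 0, 0, 0]], finger_gap=60)

```text
clock: 8.9
position: [447.2, 276.6, 19.7]
ee_rot: [-0.092, 0.996, 0.0, 0.0]
contact_force: [1.2, 0.4, -0.6]
gripper_width: 60.0
grasp_force: 0.0
```

Request:
step_hand(deltas=[[0, 0, -20, 0, 0, 0], [0, 0, -50, 0, 0, 0], [0, 0, -90, 0, 0, 0], [0, 0, -130, 0, 0, 0], [0, 0, -170, 0, 0, 0], [0, 0, -200, 0, 0, 0], [0, 0, -200, 0, 0, 0], [0, 0, -200, 0, 0, 0], [0, 0, -200, 0, 0, 0]])

```text
clock: 9.8
position: [446.4, 275.9, 218.5]
ee_rot: [-0.092, 0.996, -0.001, -0.001]
contact_force: [0.4, -0.3, -0.8]
gripper_width: 59.7
grasp_force: 0.0
```

Run:
```python
from h import *
s=arm.read_state();print(s["position"],s["joints"].round(2))
im,d=viewer.get_image("wrist");c=viewer.get_calibration("wrist");cv2.imwrite("pics/w4.png",im);np.savez("w4.npz",im=im,d=d,K=c["K"],rvec=c["rvec"],tvec=c["tvec"])
P=cloud(d,c).reshape(-1,3);b=P[(P[:,2]>40)&(P[:,2]<52)&(np.hypot(P[:,0]-448,P[:,1]-277)<62)];print(rect(b),np.median(b[:,2]))
```

```text
[446.39327844 275.9227362  218.48452712] [ 0.86  0.23 -0.25 -0.   -1.09 -2.25]
(array([446.7, 276.4]), array([89.1, 46.1]), 10.4) 45.66329363879049
```

View pics/w4.png

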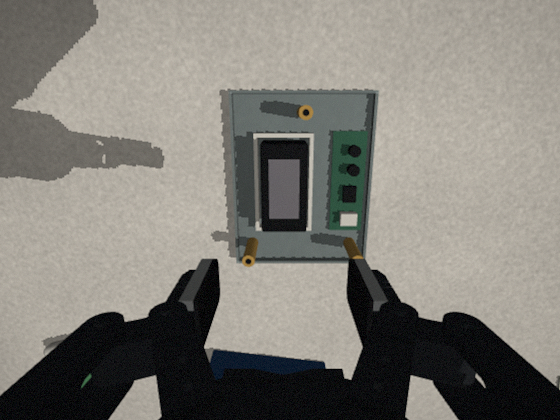

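The wrist view shows the battery lying in the cradle at (284,185), with post2 at (306,112) and post1 at (248,261). I'll record the chassis pose from these posts, then go to the cover.

Run:
```python
from h import *
f=np.load("w4.npz");c={k:f[k] for k in("K","rvec","tvec")};im=f["im"].astype(float)
def dot(u,v):
    w=im[v-3:v+4,u-3:u+4].sum(2);w=np.clip(w.max()*.7-w,0,None);g=np.mgrid[v-3:v+4,u-3:u+4];return ((g[1]*w).sum()/w.sum(),(g[0]*w).sum()/w.sum())
q=[dot(248,261),dot(306,112)];W=at_z(q,56,c);print(q,W);print("chassis",fit(PAT[1:],W))
s=arm.read_state();print(tool(np.array([518.7,-292.7,s["position"][2]])-s["position"]))
```

```text
[(np.float64(247.92869785082175), np.float64(260.9881163084703)), (np.float64(305.59707845603174), np.float64(112.14394892135049))] [[524.73120283 254.26744763  56.        ]
 [371.22029292 282.68468893  56.        ]]
chassis (array([443.85772183, 296.18963646]), np.float64(0.18321216613664779), array([0.1261814, 0.1261814]))
[  32.73295377 -572.21237972    1.05449358]
```

Request:
step_hand(deltas=[[2, -45, 0, 0, 0, 0.03], [5, -92, 0, 0, 0, 0.06], [8, -140, 0, 0, 0, 0.1], [11, -188, 0, 0, 0, 0.13], [14, -236, 0, 0, 0, 0.17], [17, -284, 0, 0, 0, 0.2], [20, -332, 0, 0, 0, 0.24], [22, -380, 0, 0, 0, 0.27], [25, -428, 0, 0, 0, 0.3], [27, -474, 0, 0, 0, 0.328]])

```text
clock: 10.85
position: [506.5, -196.5, 218.4]
ee_rot: [0.073, 0.997, 0.0, -0.001]
contact_force: [0.9, 1.0, 0.7]
gripper_width: 60.0
grasp_force: 0.0
```

Request:
step_hand(deltas=[[0, 0, 0, 0, 0, 0], [0, 0, 0, 0, 0, 0], [0, 0, 0, 0, 0, 0]], finger_gap=60)

```text
clock: 11.15
position: [506.7, -193.8, 218.9]
ee_rot: [0.072, 0.997, 0.0, -0.001]
contact_force: [-0.3, 0.5, 1.0]
gripper_width: 59.7
grasp_force: 0.0
```

Run:
```python
from h import *
s=arm.read_state();print(s["position"],tool(np.array([518.7,-292.7,180])-s["position"]))
e=R.from_quat(s["ee_rot"]).as_matrix();print("tool y yaw",np.degrees(np.arctan2(e[1,1],e[0,1])))
```

```text
[ 506.69603155 -193.80782282  218.85882854] [-26.10807335 -96.16242846  38.79332908]
tool y yaw 81.77561622158484
```

Request:
step_hand(deltas=[[-10, -40, 0, 0, 0, 0], [-20, -80, 0, 0, 0, 0], [-26, -96, 0, 0, 0, 0], [-26, -96, 0, 0, 0, 0], [-26, -96, 0, 0, 0, 0], [-26, -96, 0, 0, 0, 0]])

```text
clock: 11.75
position: [519.1, -291.7, 219.9]
ee_rot: [0.071, 0.997, 0.0, -0.0]
contact_force: [1.0, 1.4, -1.1]
gripper_width: 59.8
grasp_force: 0.0
```

Run:
```python
from h import *
s=arm.read_state();print(s["position"])
im,d=viewer.get_image("wrist");c=viewer.get_calibration("wrist");cv2.imwrite("pics/w5.png",im);np.savez("w5.npz",im=im,d=d,K=c["K"],rvec=c["rvec"],tvec=c["tvec"])
P=cloud(d,c).reshape(-1,3);b=P[(P[:,2]>32)&(P[:,2]<48)&(np.hypot(P[:,0]-518,P[:,1]+293)<60)];print("bar",rect(b),np.median(b[:,2]))
```

```text
[ 519.11730698 -291.69768808  219.89299407]
bar (array([ 517.8, -293.6]), array([11.5, 69.6]), 81.4) 39.64067796866324
```

View pics/w5.png

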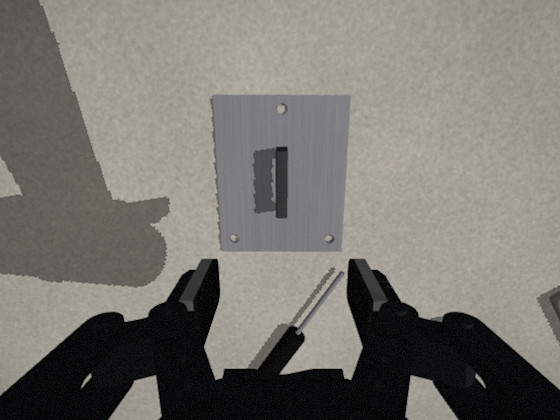

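The wrist view shows the cover with hole2 at (281,109), the other holes at (235,238) and (329,238), and the handle at (281,182) aligned with the fingers. I'll descend to the handle.

Run:
```python
from h import *
f=np.load("w5.npz");c={k:f[k] for k in("K","rvec","tvec")}
print(fit(PAT,at_z([(329,238),(235,238),(281.5,108.5)],5,c)))
```

```text
(array([ 517.05409022, -292.40871197]), np.float64(-0.14066970992062913), array([0.88891113, 1.05952554, 0.61070319]))
```

Request:
step_hand(deltas=[[1, -2, 30, 0, 0, 0], [1, -2, 70, 0, 0, 0], [1, -2, 110, 0, 0, 0], [1, -2, 145, 0, 0, 0], [1, -2, 170, 0, 0, 0], [1, -2, 190, 0, 0, 0], [1, -2, 200, 0, 0, 0], [1, -2, 205, 0, 0, 0], [1, -2, 205, 0, 0, 0], [1, -2, 205, 0, 0, 0]])

```text
clock: 12.8
position: [518.7, -295.1, 16.0]
ee_rot: [0.072, 0.997, -0.0, 0.001]
contact_force: [0.2, 0.1, 0.1]
gripper_width: 60.3
grasp_force: 0.0
```

Request:
step_hand(deltas=[[0, 0, 0, 0, 0, 0], [0, 0, 0, 0, 0, 0], [0, 0, 0, 0, 0, 0], [0, 0, 0, 0, 0, 0], [0, 0, 0, 0, 0, 0], [0, 0, 0, 0, 0, 0], [0, 0, 0, 0, 0, 0], [0, 0, 0, 0, 0, 0], [0, 0, 0, 0, 0, 0]], finger_gap=0)

```text
clock: 13.7
position: [518.2, -295.0, 15.5]
ee_rot: [0.072, 0.997, -0.0, 0.0]
contact_force: [-0.8, 1.8, 6.0]
gripper_width: 10.7
grasp_force: 60.2
```

Request:
step_hand(deltas=[[0, 0, -10, 0, 0, 0], [0, 0, -30, 0, 0, 0], [0, 0, -60, 0, 0, 0], [0, 0, -85, 0, 0, 0], [0, 0, -100, 0, 0, 0], [0, 0, -110, 0, 0, 0], [0, 0, -110, 0, 0, 0], [0, 0, -110, 0, 0, 0]], only="pos|con|wid|grasp")

```text
position: [517.0, -294.7, 123.7]
contact_force: [0.4, -0.2, -4.1]
gripper_width: 11.2
grasp_force: 59.1
```

Request:
step_hand(deltas=[[5, 20, 0, 0, 0, 0], [12, 50, 0, 0, 0, -0.03], [22, 85, 0, 0, 0, -0.06], [33, 125, 0, 0, 0, -0.1], [45, 165, 0, 0, 0, -0.13], [57, 205, 0, 0, 0, -0.17], [68, 245, 0, 0, 0, -0.2], [78, 285, 0, 0, 0, -0.23], [88, 320, 0, 0, 0, -0.26], [94, 340, 0, 0, 0, -0.28]])

```text
clock: 15.5
position: [472.6, 57.0, 123.8]
ee_rot: [-0.069, 0.998, -0.0, -0.001]
contact_force: [-0.8, -0.5, -3.8]
gripper_width: 11.1
grasp_force: 59.1
```

Request:
step_hand(deltas=[[0, 0, 0, 0, 0, 0], [0, 0, 0, 0, 0, 0]])

```text
clock: 15.7
position: [472.9, 55.0, 123.9]
ee_rot: [-0.068, 0.998, -0.0, -0.001]
contact_force: [0.2, -0.1, -4.2]
gripper_width: 11.1
grasp_force: 59.2
```

Run:
```python
from h import *
s=arm.read_state();print(s["position"],tool(np.array([443.9,296.2,125])-s["position"]))
e=R.from_quat(s["ee_rot"]).as_matrix();print("tool y yaw",np.degrees(np.arctan2(e[1,1],e[0,1])))
```

```text
[472.9020468   54.9643285  123.88483037] [ -4.12171388 242.93700255  -1.27898183]
tool y yaw 97.82806845107277
```

Request:
step_hand(deltas=[[0, 30, 0, 0, 0, -0.01], [-1, 70, 0, 0, 0, -0.02], [-2, 115, 0, 0, 0, -0.03], [-3, 160, 0, 0, 0, -0.04], [-4, 200, 0, 0, 0, -0.047], [-4, 228, 0, 0, 0, -0.047], [-4, 243, 0, 0, 0, -0.047], [-4, 243, 0, 0, 0, -0.047], [-4, 243, 0, 0, 0, -0.047], [-4, 243, 0, 0, 0, -0.047]])

```text
clock: 16.7
position: [444.8, 294.5, 124.5]
ee_rot: [-0.09, 0.996, -0.001, -0.001]
contact_force: [0.4, -0.2, -3.5]
gripper_width: 10.9
grasp_force: 59.5
```

Run:
```python
from h import *
s=arm.read_state();print(s["position"],tool(np.array([443.9,296.2,125])-s["position"]))
e=R.from_quat(s["ee_rot"]).as_matrix();print("tool y yaw",np.degrees(np.arctan2(e[1,1],e[0,1])))
im,d=viewer.get_image("wrist");c=viewer.get_calibration("wrist");np.savez("w6.npz",im=im,d=d,K=c["K"],rvec=c["rvec"],tvec=c["tvec"])
t,_=viewer.get_image("top");sc,_=viewer.get_image("scene");cv2.imwrite("scene6.png",sc);cv2.imwrite("top6.png",t)
cv2.imwrite("pics/w6.png",np.hstack([im,cv2.resize(t[205:345,70:190],None,fx=2,fy=3)]))
```

```text
[444.76803058 294.54692293 124.4583777 ] [ 0.55727338  1.78172145 -0.54259622]
tool y yaw 100.35966299460235
```

View pics/w6.png

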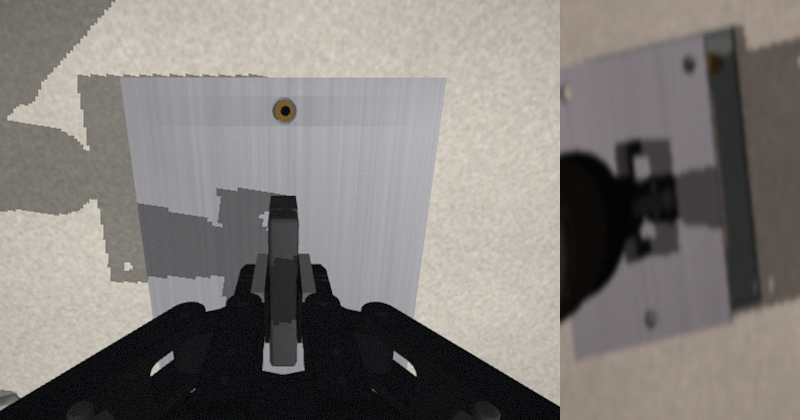

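The wrist view shows post2's dark mouth at (285,111) through hole2, and the plate's far edge at row 78. I'll measure the plate's pose and tilt and its offset from the chassis.

Create m.py:
```python
from h import *
def measure(f,c,zp,s,h2):
    P=cloud(f["d"],c);im=f["im"];T=R.from_quat(s["ee_rot"])
    yaw=np.arctan2(*(T.as_matrix()[[1,0],0]))-np.pi
    m=abs(P[...,2]-zp)<6;A=P[m&(np.arange(420)[:,None]<190)&(np.arange(420)[:,None]>60)]
    pl=np.linalg.lstsq(np.c_[A[:,:2]-A[:,:2].mean(0),np.ones(len(A))],A[:,2],rcond=None)[0]
    print("tilt x,y",pl[:2].round(4),"plate top z",pl[2].round(1));z=pl[2]
    E=[]
    for r in range(95,185,2):
        k=np.flatnonzero(m[r]);E.append((k[0]-.5,r,k[-1]+.5,r))
    E=np.array(E);Lf=at_z(E[:,:2],z,c);Rt=at_z(E[:,2:],z,c)
    an=lambda q:np.arctan(np.polyfit(q[:,0],q[:,1],1)[0])
    print("edge yaws",an(Lf),an(Rt),"tool yaw",yaw%(2*np.pi))
    far=[]
    for u in range(150,420,5):
        k=np.flatnonzero(m[:,u]);far.append((u,k[0]-.5))
    fw=at_z(far,z,c);fy=np.arctan(-1/np.polyfit(fw[:,0],fw[:,1],1)[0]) if abs(np.ptp(fw[:,0]))>1 else 0;print("far yaw",fy)
    th=np.mean([an(Lf),an(Rt)]);Q=np.array([[np.cos(th),-np.sin(th)],[np.sin(th),np.cos(th)]])
    cen=[np.median((fw[:,:2]@Q)[:,0])+88,(np.median((Lf[:,:2]@Q)[:,1])+np.median((Rt[:,:2]@Q)[:,1]))/2]
    print("width",np.median((Lf[:,:2]@Q)[:,1])-np.median((Rt[:,:2]@Q)[:,1]),"plate centre",Q@cen,"yaw",th)
    u,v=h2;w=im[v-16:v+17,u-16:u+17];hs=cv2.cvtColor(w,cv2.COLOR_BGR2HSV)
    b=(hs[...,1]>60).astype(np.uint8)
    g=np.argwhere(b|(w.max(2)<60));hc=(g[:,1].min()+g[:,1].max())/2+u-16,(g[:,0].min()+g[:,0].max())/2+v-16
    k=w[8:25,8:25].sum(2).astype(float);k=np.clip(110-k,0,None);gg=np.mgrid[v-8:v+9,u-8:u+9];dc=(gg[1]*k).sum()/k.sum(),(gg[0]*k).sum()/k.sum()
    hw=at_z(hc,z,c);dw=at_z(dc,56,c);print("hole px",hc,np.ptp(g,0),"dot px",dc,"hole2",hw,"post2",dw,"err world",(dw-hw)[0,:2])
    off=Q@np.array([-74,0]);print("centre from hole2",hw[0,:2]-off)
```

Run:
```python
from m import *
f=np.load("w6.npz");c={k:f[k] for k in("K","rvec","tvec")}
measure(f,c,114,arm.read_state(),(285,111))
```

```text
tilt x,y [-0.0021 -0.0005] plate top z 113.9
edge yaws 0.18174099973386548 0.1786122775376171 tool yaw 0.18123703741386166
far yaw 0.18067088686503796
width -142.00172633179167 plate centre [444.29936909 294.66043581] yaw 0.1801766386357413
hole px (np.float64(284.0), np.float64(110.5)) [21 18] dot px (np.float64(285.0651260504202), np.float64(110.55435924369748)) hole2 [[371.11755634 281.99633619 113.89844445]] post2 [[371.36645123 282.92661964  56.        ]] err world [0.2488949  0.93028345]
centre from hole2 [443.91964833 295.25738449]
```

The plate is level, its yaw matches, and it is about 1 mm off sideways. I'll lower it.

Request:
step_hand(deltas=[[-0.2, 1, 8, 0, 0, -0.003], [-0.2, 1, 18, 0, 0, -0.003], [-0.2, 1, 28, 0, 0, -0.003], [-0.2, 1, 36, 0, 0, -0.003], [-0.2, 1, 41, 0, 0, -0.003], [-0.2, 1, 43, 0, 0, -0.003], [-0.2, 1, 43, 0, 0, -0.003], [-0.2, 1, 43, 0, 0, -0.003], [-0.2, 1, 43, 0, 0, -0.003]])

```text
clock: 17.75
position: [445.0, 297.6, 82.3]
ee_rot: [-0.093, 0.996, 0.0, 0.0]
contact_force: [0.4, -0.1, -3.3]
gripper_width: 10.6
grasp_force: 59.5
```

Run:
```python
from m import *
s=arm.read_state();print(s["position"])
im,d=viewer.get_image("wrist");c=viewer.get_calibration("wrist")
t,_=viewer.get_image("top");sc,_=viewer.get_image("scene")
measure(dict(im=im,d=d),c,s["position"][2]-10.5,s,(285,111))
cs=viewer.get_calibration("scene");pp,_=cv2.projectPoints(np.array([[444.,296,60]]),np.ravel(cs["rvec"]),np.ravel(cs["tvec"]),cs["K"],None);u,v=pp.ravel().astype(int);print(u,v)
cv2.imwrite("pics/w7.png",np.vstack([np.hstack([cv2.resize(im[85:135,250:320],(400,286),interpolation=2),cv2.resize(sc[max(v-60,0):v+60,max(u-80,0):u+80],(400,286),interpolation=2)]),np.hstack([cv2.resize(t[212:262,70:160],(540,300),interpolation=2),np.zeros((300,260,3),np.uint8)])]))
```

```text
[444.96667369 297.56838642  82.26039352]
tilt x,y [-0.0002  0.0012] plate top z 71.4
edge yaws 0.1860113519237067 0.1843510037885424 tool yaw 0.1859476646099143
far yaw 0.18577693937462217
width -142.0058175394698 plate centre [444.40639224 297.51587188] yaw 0.18518117785612456
hole px (np.float64(283.0), np.float64(110.5)) [21 20] dot px (np.float64(280.7628611698379), np.float64(109.13319238900634)) hole2 [[371.37283392 284.02080215  71.40828615]] post2 [[371.06133211 282.87534185  56.        ]] err world [-0.3115018 -1.1454603]
centre from hole2 [444.10764907 297.64602379]
422 252
```

View pics/w7.png

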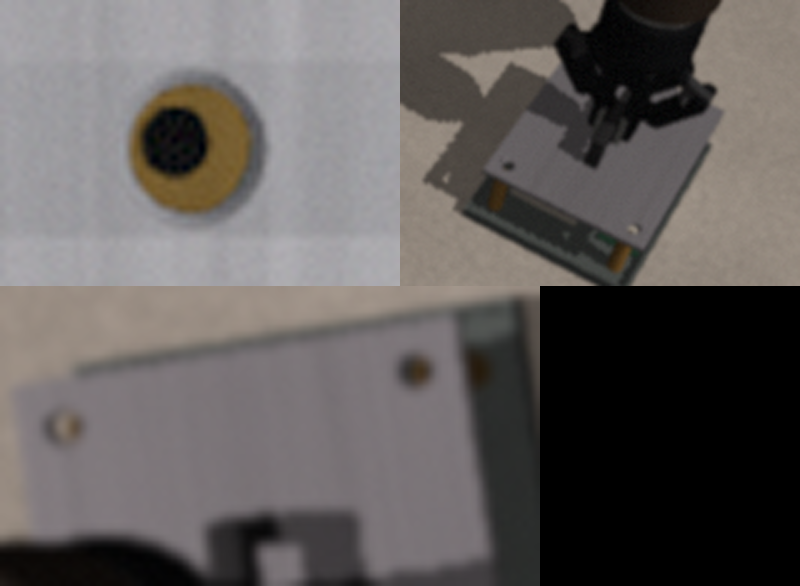

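The crops show post2's dot about 1 mm off centre inside hole2, and the plate floating clear above the posts. I'll correct and settle.

Request:
step_hand(deltas=[[0.5, -1.1, 0, 0, 0, 0.002], [0.5, -1.1, 0, 0, 0, 0.002], [0.5, -1.1, 0, 0, 0, 0.002], [0.5, -1.1, 0, 0, 0, 0.002], [0.5, -1.1, 0, 0, 0, 0.002], [0.5, -1.1, 0, 0, 0, 0.002]])

```text
clock: 18.5
position: [444.4, 296.1, 81.8]
ee_rot: [-0.092, 0.996, -0.0, -0.0]
contact_force: [0.3, -0.3, -3.2]
gripper_width: 10.9
grasp_force: 59.5
```

Run:
```python
from m import *
for i in range(2):
    s=arm.read_state();print(s["position"])
    im,d=viewer.get_image("wrist");c=viewer.get_calibration("wrist")
    measure(dict(im=im,d=d),c,s["position"][2]-10.5,s,(283,111))
```

```text
[444.4404305  296.11452434  81.78957817]
tilt x,y [-0.0009  0.0003] plate top z 71.0
edge yaws 0.1843085188949488 0.18192584754811902 tool yaw 0.18381140568104204
far yaw 0.18366371849011653
width -142.00306285779752 plate centre [443.92598251 296.10539399] yaw 0.18311718322153392
hole px (np.float64(283.0), np.float64(110.5)) [21 20] dot px (np.float64(282.6720130932897), np.float64(110.93633387888707)) hole2 [[370.86395686 282.77369279  71.01720607]] post2 [[371.19994398 282.69369825  56.        ]] err world [ 0.33598712 -0.07999454]
centre from hole2 [443.62673945 296.24876125]
[444.473002   296.1200079   81.80656189]
tilt x,y [-0.0019  0.0001] plate top z 71.0
edge yaws 0.18430947544186413 0.18192466927290565 tool yaw 0.18380134278809468
far yaw 0.18366349421275444
width -141.99923946067537 plate centre [443.92446003 296.10364755] yaw 0.1831170723573849
hole px (np.float64(283.0), np.float64(110.5)) [21 20] dot px (np.float64(282.5267025967663), np.float64(110.96847950351135)) hole2 [[370.8620712  282.77190644  71.02117688]] post2 [[371.2259415  282.62451871  56.        ]] err world [ 0.3638703  -0.14738774]
centre from hole2 [443.62485529 296.24696684]
```

The plate is aligned within 0.4 mm, level and 10 mm above the posts. I'll hand it in.

```bash
python3 -c "
from bench import arm
print(arm.job_done())"
```

```text
the job is handed in; nothing more can be done
None
```

The job is handed in: the battery is flat in the cradle and released, and the cover is held level about 10 mm above the posts, with hole2 measured within 0.4 mm of its post and the other two holes lined up by the plate's measured centre and yaw; the hand-in gave no verdict.

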